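# Clip the lid of the ink tub shut all round

### The job

The press-on lid of the round white ink tub is only half on: two of the six sections of its rim are clipped down, four still stand up. Press those four down with the fingertips, one after another round the rim, until each clicks shut and the rim is level all the way round. Leave the tub standing where it is, without gripping or lifting it, and do not disturb the other things on the bench.

Things in the scene. Friction and masses are not known exactly. Their poses are not given: they have to be found in the camera images.
- tub: round white plastic ink tub with a grey lid, loose, 0.6 to 1.1 kg; 156 mm across over its lid, 134 mm at the foot. Origin: centre of underside, z up. The lid's middle (radius under 52 mm, top 105 mm up) is fixed. Six slits cut the rim into like sections; section k is centred 60*(k-1) degrees from the tub's x axis towards y. Sections 5, 6 are clipped on already, 1 to 4 stand up. Clipped on, the rim is level, its top 108 mm up
- section_1 (a joint): angle (rad) by which rim section 1 has been pressed down, hinged along its inner edge 52 mm from the tub's axis: 0 = standing up, outer edge 12 mm high; 0.50 = clipped on, level. Pressing the outer edge takes 8 to 16 N; beyond 0.28 rad (half-way) it snaps down by itself and stays; let go before, it springs up again
- rim_1 (a point): place to press on rim section 1: middle of its outer edge, on top, 71.5 mm from the tub's axis. It moves with the section: 108 mm above the tub's underside when clipped on, 117 mm when standing up (the very edge, 5 mm further out, is then 1.5 mm higher). The crown there is about 9 mm wide and 70 mm long round the rim
- section_2 (a joint): angle (rad) by which rim section 2 has been pressed down, hinged along its inner edge 52 mm from the tub's axis: 0 = standing up, outer edge 12 mm high; 0.50 = clipped on, level. Pressing the outer edge takes 8 to 16 N; beyond 0.28 rad (half-way) it snaps down by itself and stays; let go before, it springs up again
- rim_2 (a point): place to press on rim section 2: middle of its outer edge, on top, 71.5 mm from the tub's axis. It moves with the section: 108 mm above the tub's underside when clipped on, 117 mm when standing up (the very edge, 5 mm further out, is then 1.5 mm higher). The crown there is about 9 mm wide and 70 mm long round the rim
- section_3 (a joint): angle (rad) by which rim section 3 has been pressed down, hinged along its inner edge 52 mm from the tub's axis: 0 = standing up, outer edge 12 mm high; 0.50 = clipped on, level. Pressing the outer edge takes 8 to 16 N; beyond 0.28 rad (half-way) it snaps down by itself and stays; let go before, it springs up again
- rim_3 (a point): place to press on rim section 3: middle of its outer edge, on top, 71.5 mm from the tub's axis. It moves with the section: 108 mm above the tub's underside when clipped on, 117 mm when standing up (the very edge, 5 mm further out, is then 1.5 mm higher). The crown there is about 9 mm wide and 70 mm long round the rim
- section_4 (a joint): angle (rad) by which rim section 4 has been pressed down, hinged along its inner edge 52 mm from the tub's axis: 0 = standing up, outer edge 12 mm high; 0.50 = clipped on, level. Pressing the outer edge takes 8 to 16 N; beyond 0.28 rad (half-way) it snaps down by itself and stays; let go before, it springs up again
- rim_4 (a point): place to press on rim section 4: middle of its outer edge, on top, 71.5 mm from the tub's axis. It moves with the section: 108 mm above the tub's underside when clipped on, 117 mm when standing up (the very edge, 5 mm further out, is then 1.5 mm higher). The crown there is about 9 mm wide and 70 mm long round the rim
- jar_03: bystander: ink sample jar with a yellow screw lid, 63 mm across, 72 mm high; origin at the centre of its underside
- jar_06: bystander: ink sample jar with a yellow screw lid, 63 mm across, 72 mm high; origin at the centre of its underside
- bottle_white_2: bystander: white bottle, 60 mm across, 140 mm high; origin at the centre of its underside
- dish: bystander: small open white dish, 71 mm across, 18 mm high; origin at the centre of its underside
- amber_3: bystander: small brown bottle, 42 mm across, 85 mm high; origin at the centre of its underside
- jar_04: bystander: ink sample jar with a yellow screw lid, 67 mm across, 66 mm high; origin at the centre of its underside
- jar_lid: bystander: loose yellow jar lid, 68 mm across, 16 mm high; origin at the centre of its underside

How it is judged:
By the outcome, as a careful person would: the job done as asked, in the order asked, and still so for the second after the job is handed in, with the robot touching nothing.
It also fails if it takes over 48 s, if anything falls off the work surface, if the arm or the gripper's body presses on something with over 40 N, if the wrist force passes 120 N, or if a joint passes its speed limit or range.

### The arm

A 7-joint arm with a two-finger parallel gripper is mounted at the origin on a cart in front of the work surface, level with it; the furniture and walls round the work are solid. World frame = base frame: x ahead of the robot, y to its left, z up, the work surface at z = 0. Lengths are in mm, angles in rad, forces in N, time in s.
With the tool pointing down it reaches from about 425 to 875 mm from the base axis. Payload 4.7 kg.
Tool frame: the origin (TCP) lies midway between the tips of the shut fingers; the grasp point (between the pads) lies 19 mm behind it (grasp_offset is the distance from the TCP to the grasp point, in mm); z points along the fingers, y is the line along which they close (so a half turn about z gives the same grasp; the last joint's range is limited). The gripper opens to 87 mm and grips with 3 to 60 N. Pads are 19 mm wide; open, the fingers measure 117 mm over their backs; the gripper's body (75 mm by 190 mm) begins 51 mm behind the grasp point.
Start: joints at [-1.203, 0.321, -0.07, 1.45, 0.023, 1.371, -0.057], TCP at [225.23, 609.752, 222.587] pointing down, gripper open.
Joint ranges: [-2.86, 2.86], [-0.3, 2.09], [-1.38, 1.24], [0.06, 2.45], [-1.56, 4.7], [0.09, 2.05], [-2.69, 2.69]. Speed limits (rad/s): [2.57, 2.57, 3.14, 3.14, 3.14, 3.14, 3.14].

### API

Orientations are given as a rotation vector (axis times angle).
In Python, from bench import sense, read_camera, camera_params, close_job, boxes_of, trace, landmark_of, grasp_offset gives the robot as it stands. The module is installed in compiled form; this text tells all that it offers.
- The arm moves only by the tool arm_command, never from a script. Its argument "deltas" is a list of rows, each an object with "slide": the shift along the tool's x, y, z in m, a list of three; "delta_rot": the turn, a rotation vector about the tool's x, y, z in rad, a list of three. In form: [{"slide": [dx, dy, dz], "delta_rot": [wx, wy, wz]}, ...]. A call has 1 to 20 rows; each row shifts and turns the commanded pose from where the row before left it, along the tool's axes as they then stand; what a row does not reach is not made up. A row lasts 1/10 s, in which the tool goes at most 50 mm and 8.59 degrees, less where a joint would pass 70% of its speed; a pose out of reach is approached as far as the arm can. A call is refused whole if a number of a shift passes 0.05 or a number of a turn 0.15, either way. A call with a gripper value outside its range is refused whole. "gripper" is the opening in per cent of the stroke, from 0 (shut) to 100 (fully open), set as the call begins (left out, the last holds). The fingers move at their own pace and stop on an object; "grip_force" is the grip in N (left out, the last holds). Time passes only in rows, so rows that do not move let the fingers close. It gives the time, the measured TCP pose, the force, the opening and the grip force at its end, in the units of the state.
- sense(): the state, without advancing time (a new reading comes with each control period).
- read_camera(name): name is "scene" or "top"; returns the picture (384x512x3 uint8, red, green, blue); there is no depth.
- camera_params(name): a dict with "fx", "fy", "cx", "cy" (pixels), "k1" (the pictures are not rectified: a ray, as slopes to the right and down, at radius r is drawn at 1 + k1 r^2 times it, then the intrinsics apply), "origin" and "orientation" of the camera in the world. Camera axes: x right, y up, looking along -z (the intrinsics and any distortion apply to the point x, -y, -z); pixel columns grow to the right and rows downward; lengths in mm; the calibration is good to about 2 mm. A picture is of the moment at which its call begins. camera_params takes no time and is no camera call.
- close_job(): hands the job in; it is judged then, once.
Trained networks look in the newest picture that a camera, given by its name, has taken for a name from the list of things; names that differ only in an ending like _2 or _b are one class to them, and where a whole thing is asked for, a point or a joint stands for the part that bears it (a point fixed in the world has none). Each returns a list of dicts, best first, with "score" (0 to 1); they miss things now and then, are a little off and sometimes report something else, mostly with a low value. They report only what shows in the picture. A call takes as long as a camera call.
- boxes_of(camera, name): "position" ([x, y, z] in mm, in the coordinates of the camera as it stood for that picture, good to about 4 mm: the middle of the surface that is visible of it).
- trace(camera, name): "mask" (384x512 bool, what is visible of it).
- landmark_of(camera, name): "position" ([x, y, z] in mm, in the coordinates of the camera as it stood for that picture, good to about 4 mm: a listed point, or the origin of a listed thing).
The state is a dict: "t": time; "joint_positions": joint angles; "joint_vel": joint speeds; "joint_efforts": joint torques, N m; "tool_pos": TCP position; "eef_rot": TCP orientation; "contact_force": force on the tool from outside, world axes, zero at the start; "wrist_torque": the same for the moment, N m; "gripper_width": opening from 0.0 (shut) to 1.0 (fully open); "finger_force": force on a finger pad.
Only numpy, scipy, OpenCV 4.12 (cv2) and the standard library are available. Lean on these libraries where they do the work, as an engineer would, in place of code of your own. Each camera call takes 0.05 s, during which the arm holds its last target. There are 200 camera calls.

## Working session

There is one attempt and no reset: what is moved stays moved. The work goes in short steps, Python scripts to look and compute and a tool call to move; the robot and the scene stay as the last step left them, time stands still between calls to the robot, and variables do not carry over. Pictures are saved under pics/ and viewed, at most 10 in all, crops included, and the job is handed in when it is done.

Besides the shell and the picture viewer there is one more tool, called after ">>>" by a JSON object that holds its "api" and its "payload". arm_command: Moves the arm, as the interface text tells. Its arguments: {"type":"object","properties":{"deltas":{"type":"array","items":{"type":"object","properties":{"slide":{"type":"array","items":{"type":"number"}},"delta_rot":{"type":"array","items":{"type":"number"}}}}},"gripper":{"type":"number"},"grip_force":{"type":"number"}},"required":["deltas"]}

```bash
mkdir -p pics
cat > h.py <<'E'
import numpy as np, cv2
from bench import *
from scipy.spatial.transform import Rotation as R
def cam2w(c,p):
    q=camera_params(c); o=np.array(q['orientation'],float)
    M=o if o.shape==(3,3) else R.from_rotvec(o).as_matrix() if o.size==3 else R.from_quat(o).as_matrix()
    return M@np.array(p)+np.array(q['origin'])
def save(c,n,s=1):
    im=read_camera(c); cv2.imwrite(f'pics/{n}.png',cv2.resize(im[:,:,::-1],None,fx=s,fy=s)); return im
E
python3 - <<'E'
from h import *
print(camera_params('top'),camera_params('scene'))
s=sense();print(s['t'],s['tool_pos'],s['eef_rot'],s['contact_force'])
for c in('top','scene'):
    save(c,c+'0',1.5)
    for n in('tub','rim_1','rim_2','rim_3','rim_4'):
        print(c,n,[(round(d['score'],2),cam2w(c,d['position']).round(1)) for d in landmark_of(c,n)[:4]])
E
```

```text
{'fx': 453.39220612791337, 'fy': 453.39220612791337, 'cx': 253.43168933299802, 'cy': 190.61146476924827, 'k1': 0.06337787367957572, 'origin': array([ 334.00757109,   54.86757461, 1220.17827304]), 'orientation': array([ 0.09322922, -0.13109691, -1.56241331])} {'fx': 388.97246978538936, 'fy': 388.97246978538936, 'cx': 251.3333240245517, 'cy': 184.77354873617364, 'k1': -0.10248848266109332, 'origin': array([-335.79723698, -533.34102548,  603.28567993]), 'orientation': array([ 1.0239927 , -0.53824358, -0.87342718])}
0.0 [225.04984849 609.22800608 221.46604816] [-5.52702963e-01 -3.09236392e+00  2.90868003e-03] [0.58272861 0.65698578 0.02240874]
top tub [(0.75, array([ 634.2, -280.7,   -2.6])), (0.72, array([492. ,  12.5,   1.1])), (0.48, array([ 634.2, -159. ,   -4.9]))]
top rim_1 [(0.83, array([546.1, -32.7, 118.5])), (0.76, array([556.2,  38.9, 114.9])), (0.67, array([444.4,  53. , 117.2])), (0.63, array([503.4,  78.1, 118.3]))]
top rim_2 [(0.83, array([546.1, -32.7, 118.5])), (0.76, array([556.2,  38.9, 114.9])), (0.67, array([444.4,  53. , 117.2])), (0.63, array([503.4,  78.1, 118.3])
[... 333 characters left out ...]
e tub [(0.77, array([495. ,   9.3,  -2. ]))]
scene rim_1 [(0.7, array([632.9, 366.2,  -2.7])), (0.56, array([554.8,  37.1, 113.3])), (0.56, array([441.1,  53.7, 116. ])), (0.41, array([503.8,  71.3, 113.9]))]
scene rim_2 [(0.7, array([632.9, 366.2,  -2.7])), (0.56, array([554.8,  37.1, 113.3])), (0.56, array([441.1,  53.7, 116. ])), (0.41, array([503.8,  71.3, 113.9]))]
scene rim_3 [(0.7, array([632.9, 366.2,  -2.7])), (0.56, array([554.8,  37.1, 113.3])), (0.56, array([441.1,  53.7, 116. ])), (0.41, array([503.8,  71.3, 113.9]))]
scene rim_4 [(0.7, array([632.9, 366.2,  -2.7])), (0.56, array([554.8,  37.1, 113.3])), (0.56, array([441.1,  53.7, 116. ])), (0.41, array([503.8,  71.3, 113.9]))]
```

View pics/top0.png

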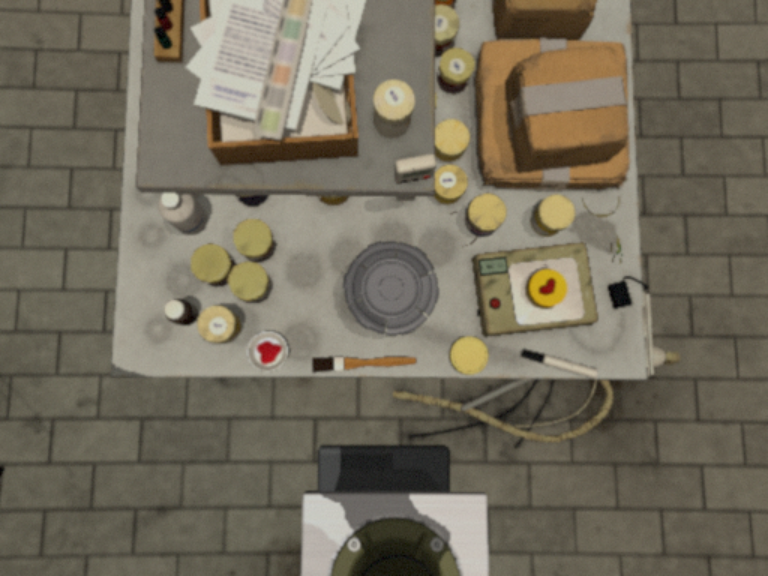

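View pics/scene0.png

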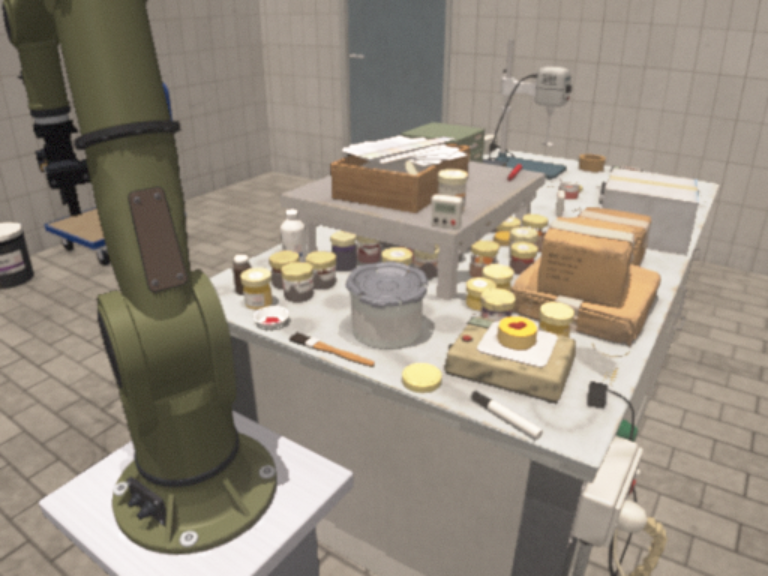

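Run:
```python
from h import *
for c in('top','scene'):
    print(c,[(round(d['score'],2),cam2w(c,d['position']).round(1)) for d in landmark_of(c,'rim_1')])
    if c=='top':
        for n in ('bottle_white_2','amber_3','jar_03','jar_lid','dish'):
            print(n,[(round(d['score'],2),cam2w(c,d['position']).round(0)) for d in landmark_of(c,n)])
s=sense();print(R.from_rotvec(s['eef_rot']).as_matrix().round(3),s['t'])
```

```text
top [(0.83, array([546.1, -32.7, 118.5])), (0.76, array([556.2,  38.9, 114.9])), (0.67, array([444.4,  53. , 117.2])), (0.63, array([503.4,  78.1, 118.3]))]
bottle_white_2 [(0.78, array([628., 374.,  -2.]))]
amber_3 [(0.77, array([457., 375.,  -6.]))]
jar_03 [(0.73, array([ 633., -278.,   -1.]))]
jar_lid [(0.8, array([ 382., -130.,   -4.]))]
dish [(0.78, array([392., 224.,  -1.])), (0.46, array([ 385., -132.,    0.]))]
scene [(0.7, array([632.9, 366.2,  -2.7])), (0.56, array([554.8,  37.1, 113.3])), (0.56, array([441.1,  53.7, 116. ])), (0.41, array([503.8,  71.3, 113.9]))]
[[-0.938  0.346  0.   ]
 [ 0.346  0.938  0.   ]
 [-0.     0.    -1.   ]] 0.95
```

The top view shows the tub at about (392,288). The shelf's front edge runs along row 190, with its right corner at about (435,190). The scene view shows the same corner at about (458,235). The gripper is out of view. I'll check the shelf clearance next.

```bash
cat >> h.py <<'E'
def ray(c,u,v):
    q=camera_params(c); K=np.array([[q['fx'],0,q['cx']],[0,q['fy'],q['cy']],[0,0,1]])
    x,y=cv2.undistortPoints(np.array([[[u,v]]],float),K,np.array([q['k1'],0,0,0]))[0,0]
    M=R.from_rotvec(q['orientation']).as_matrix(); return np.array(q['origin']),M@np.array([x,-y,-1])
def at(c,u,v,z):
    o,d=ray(c,u,v); return o+d*(z-o[2])/d[2]
E
python3 - <<'E'
from h import *
import cv2
for z in(150,180,210,240): print(z,[at('top',u/1.5,v/1.5,z).round(0) for u,v in((140,187),(300,190),(434,192))],at('scene',458/1.5,236/1.5,z).round(0),at('scene',290/1.5,193/1.5,z).round(0))
# tub fit from rim points
P=np.array([[546.1,-32.7],[556.2,38.9],[503.4,78.1],[444.4,53.0]])
from scipy.optimize import least_squares
f=lambda p:(P-np.c_[p[0]+71.5*np.cos(p[2]+np.arange(4)*np.pi/3),p[1]+71.5*np.sin(p[2]+np.arange(4)*np.pi/3)]).ravel()
r=least_squares(f,[493,11,-.67]);print(r.x,np.degrees(r.x[2]),r.fun.round(1))
# lid mask fit
m=trace('top','tub')[0:3]
for d in m:
    c,rad=cv2.minEnclosingCircle(np.argwhere(d['mask'])[:,::-1].astype(np.float32)); print(d['score'],c,rad,at('top',*c,112).round(1),d['mask'].sum())
a=cv2.imread('pics/top0.png')[215:360,315:465];b=cv2.imread('pics/scene0.png')[170:350,270:520]
cv2.imwrite('pics/crop.png',np.hstack([cv2.resize(a,(400,387)),cv2.resize(b,(400,387))]))
E
```

```text
150 [array([645., 413., 150.]), array([644., 159., 150.]), array([643., -58., 150.])] [681. -45. 150.] [708. 440. 150.]
180 [array([636., 403., 180.]), array([635., 156., 180.]), array([634., -54., 180.])] [614. -78. 180.] [639. 375. 180.]
210 [array([627., 393., 210.]), array([626., 153., 210.]), array([625., -51., 210.])] [ 546. -110.  210.] [570. 311. 210.]
240 [array([619., 383., 240.]), array([618., 151., 240.]), array([617., -48., 240.])] [ 479. -142.  240.] [501. 247. 240.]
[493.25002766  10.09645656  -0.67202048] -38.50393752809207 [-3.1  1.7 -3.6  2.6 -0.4 -2.7  7.1 -1.6]
0.63 (260.5, 191.0) 32.33042526245117 [492.8  10.9 112. ] 3031
0.43 (251.0, 167.0) 13.928488731384277 [552.9  34.6 112. ] 283
```

View pics/crop.png

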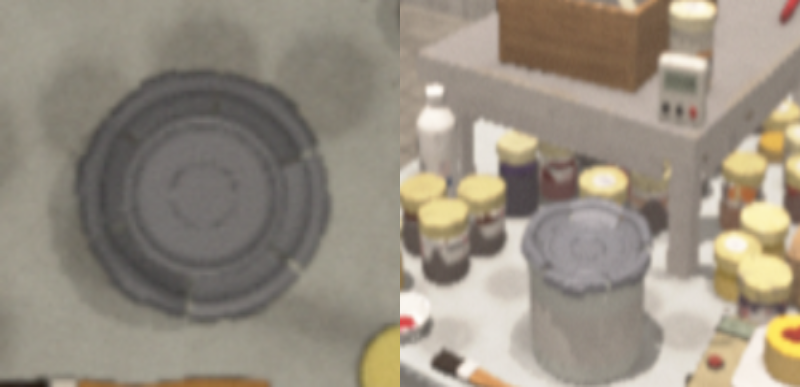

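The crop's slits at (315,155), (295,265) and (192,308) put the level sections at about -98° and -158°, i.e. 6 and 5. That gives a phase of about -38.5° with the tub centre at (493,10.5). The shelf edge is at x≈634, z≈185, so I'll keep tool y along world y.

>>> {"api": "arm_command", "payload": {"deltas": [{"slide": [0, 0, 0], "delta_rot": [0, 0, -0.118]}, {"slide": [0, 0, 0], "delta_rot": [0, 0, -0.118]}, {"slide": [0, 0, 0], "delta_rot": [0, 0, -0.118]}], "gripper": 0}}

```text
t: 1.3
tool_pos: [225.2, 609.8, 222.6]
eef_rot: [-0.008, 3.141, 0.0]
contact_force: [0.1, -0.1, -0.2]
gripper_width: 0.816
finger_force: 0.0
```

>>> {"api": "arm_command", "payload": {"deltas": [{"slide": [-0.018, -0.0358, 0], "delta_rot": [0, 0, 0]}, {"slide": [-0.018, -0.0358, 0], "delta_rot": [0, 0, 0]}, {"slide": [-0.018, -0.0358, 0], "delta_rot": [0, 0, 0]}, {"slide": [-0.018, -0.0358, 0], "delta_rot": [0, 0, 0]}, {"slide": [-0.018, -0.0358, 0], "delta_rot": [0, 0, 0]}, {"slide": [-0.018, -0.0358, 0], "delta_rot": [0, 0, 0]}, {"slide": [-0.018, -0.0358, 0], "delta_rot": [0, 0, 0]}, {"slide": [-0.018, -0.0358, 0], "delta_rot": [0, 0, 0]}, {"slide": [-0.018, -0.0358, 0], "delta_rot": [0, 0, 0]}, {"slide": [-0.018, -0.0358, 0], "delta_rot": [0, 0, 0]}, {"slide": [-0.018, -0.0358, 0], "delta_rot": [0, 0, 0]}, {"slide": [-0.018, -0.0358, 0], "delta_rot": [0, 0, 0]}, {"slide": [-0.018, -0.0358, 0], "delta_rot": [0, 0, 0]}, {"slide": [-0.018, -0.0358, 0], "delta_rot": [0, 0, 0]}, {"slide": [-0.018, -0.0358, 0], "delta_rot": [0, 0, 0]}, {"slide": [-0.018, -0.0358, 0], "delta_rot": [0, 0, 0]}, {"slide": [-0.018, -0.0358, 0], "delta_rot": [0, 0, 0]}, {"slide": [-0.018, -0.0358, 0], "delta_rot": [0, 0, 0]}, {"slide": [0, 0, 0], "delta_rot": [0, 0, 0]}, {"slide": [0, 0, 0], "delta_rot": [0, 0, 0]}]}}

```text
t: 3.3
tool_pos: [549.4, -35.4, 222.5]
eef_rot: [-0.003, -3.141, -0.0]
contact_force: [0.6, 1.4, 0.8]
gripper_width: 0.007
finger_force: 0.0
```

>>> {"api": "arm_command", "payload": {"deltas": [{"slide": [0, 0.001, 0.03], "delta_rot": [0, 0, 0]}, {"slide": [0, 0, 0.03], "delta_rot": [0, 0, 0]}, {"slide": [0, 0, 0.03], "delta_rot": [0, 0, 0]}, {"slide": [0, 0, 0.008], "delta_rot": [0, 0, 0]}, {"slide": [0, 0, 0.004], "delta_rot": [0, 0, 0]}, {"slide": [0, 0, 0.004], "delta_rot": [0, 0, 0]}, {"slide": [0, 0, 0.003], "delta_rot": [0, 0, 0]}, {"slide": [0, 0, 0], "delta_rot": [0, 0, 0]}]}}

```text
t: 4.1
tool_pos: [551.2, -33.6, 115.9]
eef_rot: [-0.0, 3.137, 0.001]
contact_force: [-0.7, -0.3, 5.1]
gripper_width: 0.006
finger_force: 3.0
```

>>> {"api": "arm_command", "payload": {"deltas": [{"slide": [0.001, 0, 0.002], "delta_rot": [0, 0, 0]}, {"slide": [0, 0, 0.002], "delta_rot": [0, 0, 0]}, {"slide": [0, 0, 0.002], "delta_rot": [0, 0, 0]}, {"slide": [0, 0, 0], "delta_rot": [0, 0, 0]}]}}

```text
t: 4.5
tool_pos: [549.3, -33.5, 108.6]
eef_rot: [-0.0, 3.139, 0.001]
contact_force: [0.4, -0.4, 3.7]
gripper_width: 0.009
finger_force: 1.7
```

>>> {"api": "arm_command", "payload": {"deltas": [{"slide": [0, 0, 0.002], "delta_rot": [0, 0, 0]}, {"slide": [0, 0, 0.001], "delta_rot": [0, 0, 0]}, {"slide": [0, 0, 0], "delta_rot": [0, 0, 0]}]}}

```text
t: 4.8
tool_pos: [549.9, -33.7, 108.1]
eef_rot: [-0.0, 3.138, 0.002]
contact_force: [-5.4, -0.4, 20.1]
gripper_width: 0.008
finger_force: 9.8
```

>>> {"api": "arm_command", "payload": {"deltas": [{"slide": [0, 0, -0.015], "delta_rot": [0, 0, 0]}, {"slide": [0, 0, -0.015], "delta_rot": [0, 0, 0]}, {"slide": [-0.005, 0.035, 0], "delta_rot": [0, 0, 0]}, {"slide": [-0.005, 0.035, 0], "delta_rot": [0, 0, 0]}, {"slide": [0, 0, 0], "delta_rot": [0, 0, 0]}, {"slide": [0, 0, 0.008], "delta_rot": [0, 0, 0]}, {"slide": [0, 0, 0.005], "delta_rot": [0, 0, 0]}, {"slide": [0, 0, 0.003], "delta_rot": [0, 0, 0]}, {"slide": [0, 0, 0.003], "delta_rot": [0, 0, 0]}, {"slide": [0, 0, 0.002], "delta_rot": [0, 0, 0]}, {"slide": [0, 0, 0], "delta_rot": [0, 0, 0]}]}}

```text
t: 5.9
tool_pos: [559.7, 35.7, 114.7]
eef_rot: [0.002, 3.139, 0.001]
contact_force: [0.6, 0.9, 4.8]
gripper_width: 0.001
finger_force: 2.8
```

>>> {"api": "arm_command", "payload": {"deltas": [{"slide": [0, 0, 0.002], "delta_rot": [0, 0, 0]}, {"slide": [0, 0, 0.002], "delta_rot": [0, 0, 0]}, {"slide": [0, 0, 0.002], "delta_rot": [0, 0, 0]}, {"slide": [0, 0, 0.002], "delta_rot": [0, 0, 0]}, {"slide": [0, 0, 0.001], "delta_rot": [0, 0, 0]}, {"slide": [0, 0, 0], "delta_rot": [0, 0, 0]}]}}

```text
t: 6.5
tool_pos: [560.0, 36.1, 107.9]
eef_rot: [0.001, 3.138, 0.002]
contact_force: [-4.2, -0.8, 19.3]
gripper_width: 0.005
finger_force: 9.7
```

>>> {"api": "arm_command", "payload": {"deltas": [{"slide": [0, 0, -0.015], "delta_rot": [0, 0, 0]}, {"slide": [0, 0, -0.015], "delta_rot": [0, 0, 0]}, {"slide": [0.028, 0.0225, 0], "delta_rot": [0, 0, 0]}, {"slide": [0.028, 0.0225, 0], "delta_rot": [0, 0, 0]}, {"slide": [0, 0, 0], "delta_rot": [0, 0, 0]}, {"slide": [0, 0, 0.008], "delta_rot": [0, 0, 0]}, {"slide": [0, 0, 0.005], "delta_rot": [0, 0, 0]}, {"slide": [0, 0, 0.003], "delta_rot": [0, 0, 0]}, {"slide": [0, 0, 0.003], "delta_rot": [0, 0, 0]}, {"slide": [0, 0, 0.002], "delta_rot": [0, 0, 0]}, {"slide": [0, 0, 0], "delta_rot": [0, 0, 0]}]}}

```text
t: 7.6
tool_pos: [503.0, 82.7, 114.1]
eef_rot: [0.0, 3.141, 0.004]
contact_force: [-2.8, 3.1, 6.0]
gripper_width: 0.003
finger_force: 2.6
```

>>> {"api": "arm_command", "payload": {"deltas": [{"slide": [0, 0, 0.002], "delta_rot": [0, 0, 0]}, {"slide": [0, 0, 0.002], "delta_rot": [0, 0, 0]}, {"slide": [0, 0, 0.002], "delta_rot": [0, 0, 0]}, {"slide": [0, 0, 0.002], "delta_rot": [0, 0, 0]}, {"slide": [0, 0, 0.001], "delta_rot": [0, 0, 0]}, {"slide": [0, 0, 0], "delta_rot": [0, 0, 0]}]}}

```text
t: 8.2
tool_pos: [503.3, 81.4, 108.0]
eef_rot: [0.001, 3.141, 0.003]
contact_force: [-7.9, -0.4, 23.5]
gripper_width: 0.006
finger_force: 12.2
```

>>> {"api": "arm_command", "payload": {"deltas": [{"slide": [0, 0, -0.015], "delta_rot": [0, 0, 0]}, {"slide": [0, 0, -0.015], "delta_rot": [0, 0, 0]}, {"slide": [0.033, -0.013, 0], "delta_rot": [0, 0, 0]}, {"slide": [0.033, -0.013, 0], "delta_rot": [0, 0, 0]}, {"slide": [0, 0, 0], "delta_rot": [0, 0, 0]}, {"slide": [0, 0, 0.008], "delta_rot": [0, 0, 0]}, {"slide": [0, 0, 0.005], "delta_rot": [0, 0, 0]}, {"slide": [0, 0, 0.003], "delta_rot": [0, 0, 0]}, {"slide": [0, 0, 0.003], "delta_rot": [0, 0, 0]}, {"slide": [0, 0, 0.002], "delta_rot": [0, 0, 0]}, {"slide": [0, 0, 0], "delta_rot": [0, 0, 0]}]}}

```text
t: 9.3
tool_pos: [436.6, 55.8, 113.1]
eef_rot: [0.001, -3.141, 0.001]
contact_force: [-0.2, 0.0, -0.0]
gripper_width: 0.006
finger_force: 0.0
```

>>> {"api": "arm_command", "payload": {"deltas": [{"slide": [0, 0, 0.002], "delta_rot": [0, 0, 0]}, {"slide": [0, 0, 0.002], "delta_rot": [0, 0, 0]}, {"slide": [0, 0, 0.002], "delta_rot": [0, 0, 0]}, {"slide": [0, 0, 0.002], "delta_rot": [0, 0, 0]}, {"slide": [0, 0, 0.001], "delta_rot": [0, 0, 0]}, {"slide": [0, 0, 0], "delta_rot": [0, 0, 0]}]}}

```text
t: 9.9
tool_pos: [436.8, 55.3, 107.9]
eef_rot: [-0.0, -3.141, -0.002]
contact_force: [-10.7, -2.3, 28.4]
gripper_width: 0.005
finger_force: 13.8
```

>>> {"api": "arm_command", "payload": {"deltas": [{"slide": [0, 0, -0.02], "delta_rot": [0, 0, 0]}, {"slide": [0, 0, -0.03], "delta_rot": [0, 0, 0]}, {"slide": [0, 0, -0.04], "delta_rot": [0, 0, 0]}, {"slide": [0, 0.04, -0.02], "delta_rot": [0, 0, 0]}, {"slide": [0, 0.04, 0], "delta_rot": [0, 0, 0]}, {"slide": [0, 0.04, 0], "delta_rot": [0, 0, 0]}, {"slide": [0, 0.04, 0], "delta_rot": [0, 0, 0]}, {"slide": [0, 0.04, 0], "delta_rot": [0, 0, 0]}, {"slide": [0, 0.04, 0], "delta_rot": [0, 0, 0]}, {"slide": [0, 0.04, 0], "delta_rot": [0, 0, 0]}, {"slide": [0, 0.04, 0], "delta_rot": [0, 0, 0]}, {"slide": [0, 0.04, 0], "delta_rot": [0, 0, 0]}, {"slide": [0, 0.04, 0], "delta_rot": [0, 0, 0]}, {"slide": [0, 0, 0], "delta_rot": [0, 0, 0]}, {"slide": [0, 0, 0], "delta_rot": [0, 0, 0]}]}}

```text
t: 11.4
tool_pos: [435.8, 455.9, 213.3]
eef_rot: [0.003, -3.141, 0.003]
contact_force: [0.3, -1.0, 0.4]
gripper_width: 0.002
finger_force: 0.0
```

Run:
```python
from h import *
A=[]
for c in('top','scene'):
    A.append(save(c,c+'1',1.5))
    print(c,[(round(d['score'],2),cam2w(c,d['position']).round(1)) for d in landmark_of(c,'rim_1')])
    print(c,[(round(d['score'],2),cam2w(c,d['position']).round(1)) for d in landmark_of(c,'tub')])
a=cv2.imread('pics/top1.png')[215:360,315:465];b=cv2.imread('pics/scene1.png')[170:350,270:520]
cv2.imwrite('pics/crop1.png',np.hstack([cv2.resize(a,(400,387)),cv2.resize(b,(400,387))]))
print(sense()['contact_force'],sense()['tool_pos'])
```

```text
top [(0.69, array([502.4,  81.1, 111.5])), (0.59, array([560. ,  39.7, 109.5])), (0.53, array([438.6,  52. , 108.2])), (0.5, array([551.2, -35.1, 108.8]))]
top [(0.83, array([491.7,  12.4,  -3.3]))]
scene [(0.68, array([503.9,  81. , 105.2])), (0.63, array([491.6,   7.7,  -3.5])), (0.59, array([553.3, -31.5, 104.2])), (0.57, array([433.4,  61.1, 109.9])), (0.47, array([560. ,  35.3, 105.9]))]
scene [(0.62, array([491.2,   8.3,   0.5]))]
[ 0.21896421  0.32759344 -0.46708472] [436.93527283 454.22148678 215.02585744]
```

View pics/crop1.png

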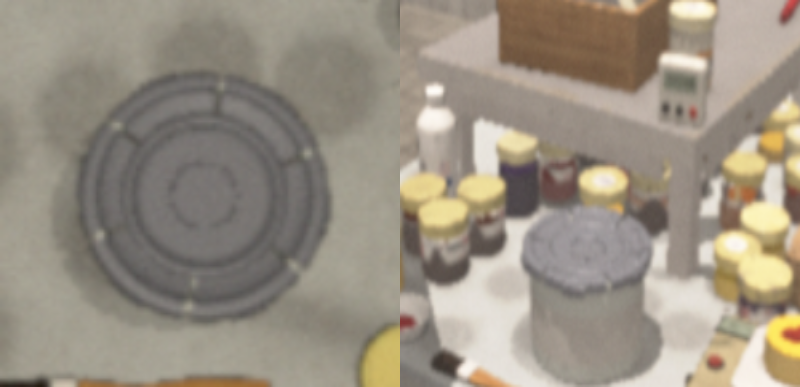

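The crop shows the rim level, with all six slits closed at the crown and the tub unmoved. I'll check the bystanders, then hand in.

Run:
```python
from h import *
for n in ('dish','amber_3','bottle_white_2','jar_lid'):
    print(n,[(round(d['score'],2),cam2w('top',d['position']).round(0)) for d in landmark_of('top',n)[:2]])
print(close_job())
```

```text
dish [(0.73, array([393., 222.,  -2.]))]
amber_3 [(0.81, array([453., 372.,  -6.]))]
bottle_white_2 [(0.75, array([628., 372.,  -4.]))]
jar_lid [(0.87, array([ 384., -130.,   -4.]))]
the job is handed in; nothing more can be done
None
```

I pressed sections 1 to 4 down in order; each stopped firmly at about 108 mm and the rim looks level all round. The tub hasn't moved beyond measurement error, nor have the four other things I re-checked (dish, brown bottle, white bottle, loose jar lid). The job is handed in, but no verdict was shown.

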